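# Shut and latch the dust extractor's filter hatch

### The job

Swing the open filter hatch of the bench dust extractor fully shut, then press the disc of its quarter-turn fastener down against the spring with the fingertips, turn it by its wing clockwise ninety degrees while it is held down, and let it rise gently so that its cam catches. Leave the hatch shut and the fastener caught. Never press on the fastener with more than about 25 N, which would push its bush through the thin hatch, never force it round while it is not free to turn, and do not disturb the tools and wood lying about.

Things in the scene. Friction and masses are not known exactly. Their poses are not given: they have to be found in the camera images.
- collector: Bench dust extractor: fixed grey steel box, 220 mm (its x, front to back) by 300 (its y) by 130 high. Origin at the centre of its underside, z up, -x the front. Shut, the hatch lies on its top from x -65 to +95, y -130 to +40 mm. Beside it a fixed round speed dial (30 mm wide, 18 high, at x -75, y +95; not used) and a loose whetstone. An inlet stub sticks out 35 mm at +y.
- hatch (a joint): Hatch angle in rad: 0 is fully shut, against a dead stop. It stands open at the start (0.45 to 0.9) and stays where it is left, as its hinge is stiff: a few newtons pushed down on its top face close it. The hatch is a flat aluminium plate, 160 mm from hinge to free edge, 170 mm wide, 6 mm thick, 0.35 kg.
- hatch_hinge (a point): Middle of the hinge line, at the hatch's far edge and underside: x +95, y -45, z 130 mm in the extractor's frame. The hinge line runs along the extractor's y.
- stud_axis (a point): Point on the hatch's top face where the fastener's axis passes through, on the hatch's middle line, 115 mm from the hinge line; with the hatch shut at x -20, y -45, z 136 mm in the extractor's frame. Moves with the hatch; its z axis, square to the hatch and upward, is the fastener's axis; its x points to the hinge.
- stud (a joint): Turn of the fastener in rad, clockwise seen from above: about 0 is open (wing along the hinge line), 1.57 (90 degrees) is locked (wing square to the hinge line); stops at -0.15 and 1.75. Turning takes little torque (under 0.2 N m).
- disc_nominal (a point): Centre of the disc's top at nominal height, 17 mm above the hatch's top face; fixed to the hatch, not to the head. The head is a dark steel disc, 48 mm across, 6 thick, with an upright steel wing on it, 10 mm thick, 36 long, 20 high. The disc is screwed on 0 to 16 mm higher than this, unmeasured: straddle the wing and feel for the disc with the fingertips on either side of it.
- wing (a joint): How far the wing is sunk, in m (0 fully up, 0.016 at most). The wing turns the fastener but does not press it: pushed or dragged down by a grip it sinks through a slot in the disc against a weak spring (about 1 N). Only the disc presses: the fingertips rest on it on both sides while the pads hold the wing.
- stud_press (a joint): How far the fastener is pressed down, in m: 0 fully up, 0.007 the hard stop. Its spring takes 4 N to start and 2 N more per mm (14 N at 5 mm, 18 N at 7 mm). It turns only while pressed 5 mm or more, as a cross pin below must pass under two keepers.
- bush (a joint): Sinking, in m, of the steel bush (32 mm ring under the disc) that carries the fastener in the thin hatch: 0 at rest. It holds up to 22 N of downward push on the fastener; beyond that it gives 1 mm per 4 N, so at 26 N it has sunk 1 mm and counts as spoilt.
- stem (a joint): Twist, in rad, of the slim stem between the head and the cross pin: 0 at rest, 3 N m per rad, so the head (wing) stands at stud + stem. Turning freely it stays near 0; forced against a keeper or an end stop it winds up, and beyond 0.2 rad either way (0.6 N m) it counts as spoilt.
- keeper (a point): Point inside the extractor, under the hatch, on the fastener's axis (x -20, y -45, z 116 mm in its frame), amid the two steel keepers. At 85 to 100 degrees of turn they have a notch: let up there, the fastener rises to about 2.7 mm pressed and is caught, and cannot turn back. Let up part-way it stays at 5 mm. With the hatch open nothing catches.
- gouge_wide: Loose carving gouge, wooden handle 120 mm long and 28 mm thick with a 100 mm steel blade to its +x, on the table beside the extractor; leave alone. Origin under the handle's front end.
- gouge_fine: Loose thinner carving gouge, handle 110 mm long and 22 mm thick, blade 90 mm, on the table on the other side; leave alone.
- whetstone: Loose grey whetstone, 100 x 45 x 20 mm, lying on top of the extractor beside the hatch; leave alone. Origin under its centre.
- finial: Loose turned wooden finial, 44 mm wide, 77 mm high, upright on the table in front of the extractor; leave alone. Origin under its centre.
- offcut: Loose light wood block, 90 x 50 x 30 mm, on the table beside the extractor; leave alone. Origin under its centre.

How it is judged (in metres and radians):
On the way, in this order (a step that is already met when the one before it is completed fails the run):
1. the hatch is swung fully shut (value of joint hatch below 0.03 rad), for 0.2 s.
2. with the hatch shut, the fastener is turned past half way while pressed under the keepers (value of joint hatch below 0.03 rad and value of joint stud above 0.8 rad and value of joint stud_press above 0.004 m).
3. the cam has risen into its notch at the quarter turn (value of joint hatch below 0.03 rad and value of joint stud above 1.4 rad and value of joint stud_press between 0.002 and 0.004 m), for 0.2 s.
At the end, for the whole second after the job is handed in: The hatch is shut (under 0.03 rad), the fastener stands at the quarter turn (1.40 to 1.78 rad) and at rest, caught by its cam (pressed in by 2 to 4 mm with nothing touching it) (all of step 3 and value of joint stud below 1.78 rad and velocity of joint stud between -0.05 and 0.05 rad/s).
It fails at once if the fastener is pressed so hard (26 N) that its bush sinks into the hatch (value of joint bush above 0.001 m).
It fails at once if the fastener is forced round so hard (0.6 N m) that its stem is wrung (value of joint stem above 0.2 rad or value of joint stem below -0.2 rad).
It fails at once if a bystander is moved by more than 30 mm (distance of any of gouge_wide, gouge_fine, whetstone, finial, offcut from where it was at the start of the episode above 0.03 m).
It also fails if it takes over 45 s, if anything falls off the work surface, if the arm or the gripper's body presses on something with over 40 N, if the wrist force passes 120 N, or if a joint passes its speed limit or range.

### The arm

A 6-joint arm with a two-finger parallel gripper is mounted at the origin on the work surface. World frame = base frame: x ahead of the robot, y to its left, z up, the work surface at z = 0. Lengths are in mm, angles in degrees, forces in N, time in s.
With the tool pointing down it reaches from about 300 to 850 mm from the base axis. Payload 4.2 kg.
Tool frame: the origin (TCP) lies midway between the tips of the shut fingers; the grasp point (between the pads) lies 19 mm behind it; z points along the fingers, y is the line along which they close (so a half turn about z gives the same grasp; the last joint's range is limited). The gripper opens to 91 mm and grips with 3 to 60 N. Pads are 32 mm wide; open, the fingers measure 118 mm over their backs; the gripper's body (76 mm by 178 mm) begins 60 mm behind the grasp point.
Start: joints at [-72.479, 18.312, 89.639, -0, 72.044, -1.146], TCP at [184.042, -544.768, 213.976] pointing down, gripper open.
Joint ranges: [-177.97, 177.97], [-48.28, 115.42], [12.27, 149.76], [-77.06, 257.06], [2.81, 150.46], [-146.56, 146.56]. Speed limits (degrees/s): [147.25, 147.25, 180, 180, 180, 180].

### API

Orientations are given as [roll, pitch, yaw] about the fixed x, y, z axes, in that order (R = Rz(yaw) Ry(pitch) Rx(roll)).
In Python, from workcell import env gives the robot as it stands.
- The arm moves only by the shell command python3 -m jog 'ROWS' [FORCE]. ROWS is a JSON object of lists of equal length, an entry for each row: "jaw": the finger opening in mm, from 0 to 91.2; "slide": the shift along the tool's x, y, z in units of 30 mm (1.0 is 30 mm), a list of three; "spin": the turn about the tool's z in units of 8 degrees (1.0 is 8 degrees). In form: {"jaw": [jaw, ...], "slide": [[dx, dy, dz], ...], "spin": [spin, ...]}. A call has 1 to 10 rows; each row shifts and turns the commanded pose from where the row before left it, along the tool's axes as they then stand; what a row does not reach is not made up. A row lasts 1/10 s, in which the tool goes at most 50 mm and 8.59 degrees, less where a joint would pass 70% of its speed; a pose out of reach is approached as far as the arm can. A call is refused whole if a number of a shift passes 1 or a number of a turn 1, either way. A call with a gripper value outside its range is refused whole. The fingers move at their own pace and stop on an object; FORCE is the grip in N (left out, the last holds). Time passes only in rows, so rows that do not move let the fingers close. It gives the time, the measured TCP pose, the force, the opening and the grip force at its end, in the units of the state.
- env.state(): the state, without advancing time (a new reading comes with each control period).
- env.grab_frame(name): name is "scene" or "side" or "wrist"; returns the picture (400x640x3 uint8, red, green, blue); there is no depth.
- env.camera_model(name): a dict with "fx", "fy", "cx", "cy" (pixels), "camera_from_world" (4x4, takes a point from world to camera coordinates). Camera axes: x right, y up, looking along -z (the intrinsics and any distortion apply to the point x, -y, -z); pixel columns grow to the right and rows downward; lengths in mm; the calibration is good to about 2 mm. A picture is of the moment at which its call begins: read the wrist's pose just before it. camera_model takes no time and is no camera call; for the wrist camera it gives the pose at the moment of the call.
- env.job_done(): hands the job in; it is judged then, once.
The state is a dict: "time_s": time; "qpos": joint angles; "qvel": joint speeds; "effort": joint torques, N m; "ee_pos": TCP position; "ee_rot": TCP orientation; "force": force on the tool from outside, world axes, zero at the start; "torque": the same for the moment, N m; "gripper_width": finger opening in mm; "gripper_force": force on a finger pad.
Only numpy, scipy, OpenCV 4.12 (cv2) and the standard library are available. Lean on these libraries where they do the work, as an engineer would, in place of code of your own. Each camera call takes 0.05 s, during which the arm holds its last target. There are 200 camera calls.

## Working session

There is one attempt and no reset: what is moved stays moved. The work goes in short steps, Python scripts to look and compute and a shell command to move; the robot and the scene stay as the last step left them, time stands still between calls to the robot, and variables do not carry over. Pictures are saved under pics/ and viewed, at most 10 in all, crops included, and the job is handed in when it is done.

```bash
ls; mkdir -p pics; cat > h.py <<'E'
import cv2,numpy as np
from workcell import env
def snap(n,f):
    cv2.imwrite(f'pics/{f}.png',env.grab_frame(n)[:,:,::-1])
def P(n):
    c=env.camera_model(n);M=np.array(c['camera_from_world']);return c,M
def proj(n,p,cm=None):
    c,M=cm or P(n);q=M[:3,:3]@np.array(p,float)+M[:3,3]
    return np.array([c['cx']+c['fx']*q[0]/-q[2],c['cy']+c['fy']*-q[1]/-q[2]])
def ray(n,uv,cm=None):
    c,M=cm or P(n);d=np.array([(uv[0]-c['cx'])/c['fx'],-(uv[1]-c['cy'])/c['fy'],-1])
    R=M[:3,:3];d=R.T@d;return -R.T@M[:3,3],d/np.linalg.norm(d)
def atz(n,uv,z,cm=None):
    o,d=ray(n,uv,cm);return o+d*(z-o[2])/d[2]
E
python3 - <<'E'
from h import *
print(env.state())
for n in('scene','side'):
    snap(n,n);print({k:v for k,v in env.camera_model(n).items()})
a=[cv2.imread(f'pics/{n}.png') for n in('scene','side')]
E
```

```text
pics
{'time_s': 0.0, 'qpos': array([-7.24800462e+01,  1.83504978e+01,  8.97068999e+01, -3.57367711e-04,
        7.20448485e+01, -1.14480871e+00]), 'qvel': array([-0.07096542,  0.04307938, -0.08194713, -0.00528202, -0.0069892 ,
       -0.02677104]), 'effort': array([ 1.39734522e-05, -4.12463343e+01, -2.31972706e+01,  7.29108509e-02,
        4.57935990e-02, -1.42747590e-04]), 'ee_pos': array([ 183.87086373, -544.26194333,  213.12841092]), 'ee_rot': array([-1.79897767e+02, -1.70311315e-03,  1.86648715e+01]), 'force': array([ 0.08728839, -0.84775011,  0.18972054]), 'torque': array([-0.0498438 , -0.00168598, -0.01943777]), 'gripper_force': 0.0, 'gripper_width': 91.43205712541521}
{'fx': 419.2000000762168, 'fy': 419.2000000762168, 'cx': 321.10583795374987, 'cy': 190.21942168265983, 'camera_from_world': array([[ 8.98651613e-01,  4.38447078e-01, -1.37636199e-02,
        -5.08741897e+02],
       [-3.49539184e-01,  7.34676302e-01,  5.81440530e-01,
         1.15085805e+02],
       [ 2.65042707e-01, -5.17701546e-01,  8.13472478e-01,
        -1.18339178e+03],
       [ 0.00000000e+00,  0.00000000e+00,  0.00000000e+00,
         1.00000000e+00]])}
{'fx': 381.7316637764748, 'fy': 381.7316637764748, 'cx': 319.6931293375233, 'cy': 199.3844697772521, 'camera_from_world': array([[-8.49417809e-01, -5.27493517e-01, -1.54910968e-02,
         4.86769637e+02],
       [ 2.55221316e-01, -4.36319710e-01,  8.62836711e-01,
        -2.45023803e+02],
       [-4.61899843e-01,  7.28955211e-01,  5.05245322e-01,
        -7.76333226e+02],
       [ 0.00000000e+00,  0.00000000e+00,  0.00000000e+00,
         1.00000000e+00]])}
```

View pics/scene.png

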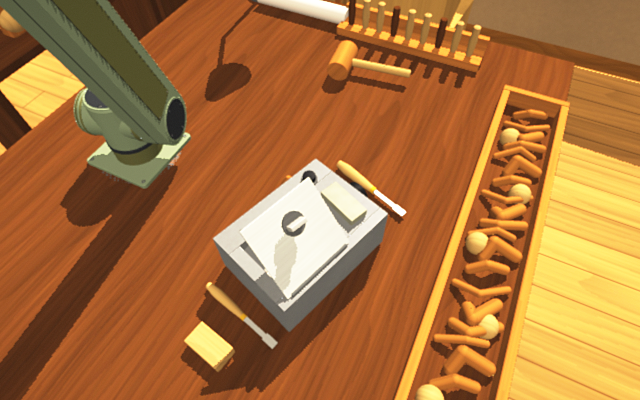

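View pics/side.png

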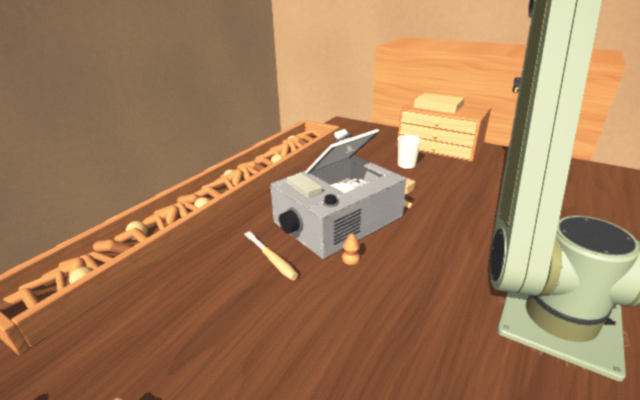

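The scene view shows the extractor near (300,245), the head on the open hatch near (293,223), gouges either side. The side view shows the hatch open, hinge near (310,175), finial at (351,250). I'll enlarge both.

```bash
python3 - <<'E'
from h import *
for n,(x,y,w,h) in dict(scene=(200,145,200,150),side=(240,115,200,150)).items():
    a=cv2.imread(f'pics/{n}.png')[y:y+h,x:x+w];cv2.imwrite(f'pics/{n}_c.png',cv2.resize(a,(800,600),interpolation=cv2.INTER_CUBIC))
E
```

```text
(no output)
```

View pics/scene_c.png

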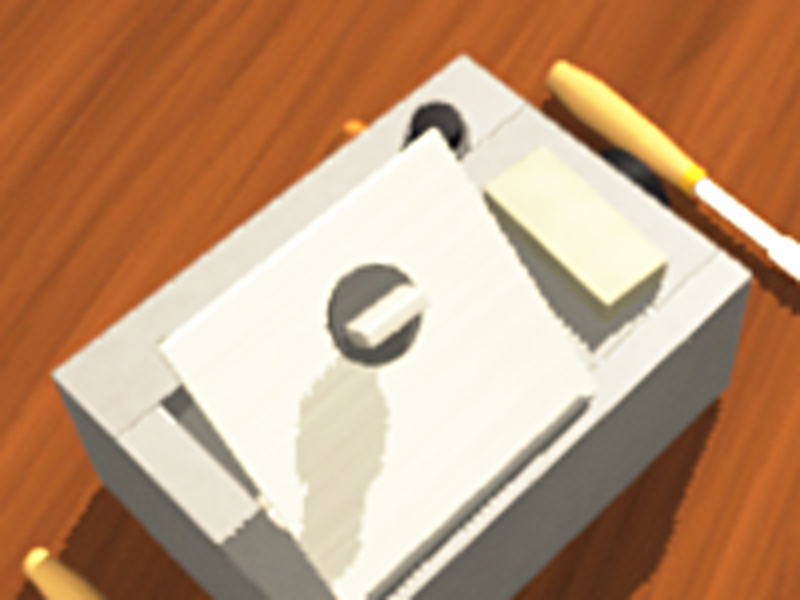

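View pics/side_c.png

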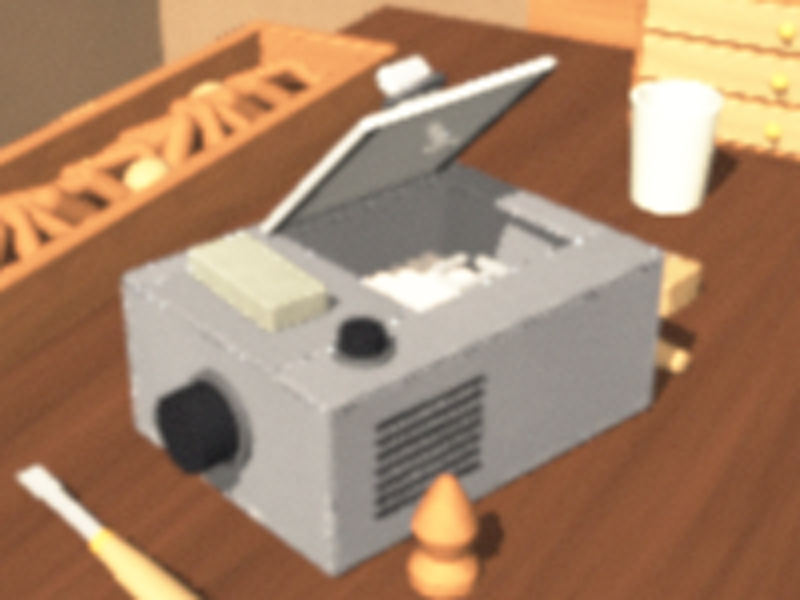

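Corners read: box top (465,57), (55,375), (750,275) in the scene crop; (332,408), (660,255), (123,280) in the side crop, plus hatch corners. I'll fit pose and hatch angle from both views.

```bash
cat > fit.py <<'E'
from h import *
from scipy.optimize import least_squares
off=dict(scene=(200,145),side=(240,115))
B=[('scene',(465,57),(-110,150,130)),('scene',(55,375),(-110,-150,130)),('scene',(750,275),(110,150,130)),
('side',(332,408),(-110,150,130)),('side',(660,255),(-110,-150,130)),('side',(123,280),(110,150,130)),
('side',(335,573),(-110,150,0)),('side',(140,440),(110,150,0)),('side',(652,405),(-110,-150,0)),('side',(365,325),(-75,95,148)),('scene',(437,118),(-75,95,148))]
H=[('scene',(437,128),(160,85,6)),('scene',(160,345),(160,-85,6)),('scene',(597,392),(0,85,6)),('side',(365,118),(160,85,6)),('side',(556,60),(160,-85,6)),('side',(270,232),(0,85,0))]
D=[('scene',(375,313),(115,0))]
def W(v,p):
    c,s=np.cos(v[2]),np.sin(v[2]);return np.array([v[0]+c*p[0]-s*p[1],v[1]+s*p[0]+c*p[1],p[2]+v[3]])
def hp(a,p): return np.array([95-p[0]*np.cos(a)+p[2]*np.sin(a),-45+p[1],130+p[0]*np.sin(a)+p[2]*np.cos(a)])
cms={n:P(n) for n in off}
uv=lambda n,u:np.array(off[n])+(np.array(u)+.5)/4-.5
def f(v):
    r=[]
    for n,u,p in B: r+=list(proj(n,W(v,p),cms[n])-uv(n,u))
    for n,u,p in H: r+=list(proj(n,W(v,hp(v[4],p)),cms[n])-uv(n,u))
    return r+[v[3]/3]
if __name__=='__main__':
    best=min((least_squares(f,[600,-150,y,0,.6]) for y in(-1.5,-.7,0,.7)),key=lambda s:s.cost)
    v=best.x;print(v,np.degrees(v[2]),best.cost);print(np.round(np.array(f(v)[:-1]).reshape(-1,2),1).tolist())
    # disc height above hatch from scene pixel (1 dof) 
    for h in(17,25,33):print(h,proj('scene',W(v,hp(v[4],(115,0,6+h))),cms['scene'])*4-np.array(off['scene'])*4+1.5)
    print('stud shut',W(v,(-20,-45,136)),'free edge mid',W(v,hp(v[4],(160,0,6))),'stud now',W(v,hp(v[4],(115,0,6))))
    np.save('v.npy',v)
    st=env.state();print(st['ee_pos'],st['ee_rot'])
E
python3 fit.py
```

```text
[ 5.66403000e+02 -9.13895121e+01 -3.27392941e-01  5.29773474e-01
  7.92119285e-01] -18.758233768180233 15.740113056835064
[[-0.8, -0.8], [-1.5, -0.1], [0.6, -0.2], [-0.4, -0.1], [1.8, -0.8], [-0.2, -1.7], [-0.6, 2.6], [-0.8, -1.7], [-0.7, 1.5], [-0.6, 0.4], [-0.4, 0.7], [-0.5, 0.4], [-0.5, 1.4], [0.3, -0.9], [-0.1, 0.6], [-0.7, -0.7], [-1.3, 0.2]]
17 [370.54198121 314.84755066]
25 [378.21517077 315.97444247]
33 [386.02955806 317.1220707 ]
stud shut [ 532.99442202 -127.56777796  136.52977347] free edge mid [ 539.52501671 -129.78566282  248.63873518] stud now [ 569.45149466 -139.94912963  216.60578557]
[ 183.91355391 -544.32275954  213.20520259] [-1.79909792e+02 -1.48014007e-03  1.86679620e+01]
```

```bash
cat >> h.py <<'E'
from scipy.spatial.transform import Rotation as Ro
def go(p):
    s=env.state();R=Ro.from_euler('xyz',s['ee_rot'],degrees=True).as_matrix()
    v=np.load('v.npy');c,q=np.cos(v[2]),np.sin(v[2])
    d=s['ee_pos']-v[[0,1,3]]*[1,1,1]
    print('t',s['time_s'],'pos',s['ee_pos'].round(1),'rpy',s['ee_rot'].round(2),'coll',np.round([c*d[0]+q*d[1],-q*d[0]+c*d[1],d[2]],1),'F',s['force'].round(1),'T',s['torque'].round(2))
    if p is not None:
        w=np.array([v[0]+c*p[0]-q*p[1],v[1]+q*p[0]+c*p[1],p[2]+v[3]])
        print('units',(R.T@(w-s['ee_pos'])/30).round(3),'turn to yaw71.24',((s['ee_rot'][2]-71.24)/8).round(3))
E
python3 -m jog '{"jaw":[0,0,0,0,0,0,0,0],"slide":[[0,0,-0.5],[0,0,-0.5],[0,0,-0.5],[0,0,-0.5],[0,0,-0.5],[0,0,-0.5],[0,0,-0.5],[0,0,0]],"spin":[-0.94,-0.94,-0.94,-0.94,-0.94,-0.94,-0.94,0]}' 20
python3 -c "from h import *;go((14.5,-105,316))"
```

```text
time_s: 0.9
ee_pos: [184.3, -545.5, 320.6]
ee_rot: [179.9, 0.2, 71.3]
force: [0.3, -0.2, 0.2]
gripper_width: 30.2
gripper_force: 0.0
t 0.9 pos [ 184.3 -545.5  320.6] rpy [1.7988e+02 1.6000e-01 7.1290e+01] coll [-215.8 -552.9  320.1] F [ 0.3 -0.2  0.2] T [-0.09 -0.02  0.03]
units [14.923  7.689  0.11 ] turn to yaw71.24 0.006
```

```bash
python3 -m jog '{"jaw":[0,0,0,0,0,0,0,0,0,0],"slide":[[0.5,0.26,0],[1,0.51,0],[1,0.51,0],[1,0.51,0],[1,0.51,0],[1,0.51,0],[1,0.51,0],[1,0.51,0],[1,0.51,0],[1,0.51,0]],"spin":[0,0,0,0,0,0,0,0,0,0]}' 
python3 -m jog '{"jaw":[0,0,0,0,0,0,0,0],"slide":[[1,0.51,0],[1,0.51,0],[1,0.52,0],[1,0.52,0],[0.9,0.5,0],[0.5,0.3,0],[0,0,0],[0,0,0]],"spin":[0,0,0,0,0,0,0,0]}' 
python3 -c "from h import *;go((14.5,-105,245));snap('wrist','w1');snap('side','s1')"
```

```text
time_s: 1.9
ee_pos: [413.8, -318.8, 317.6]
ee_rot: [-179.9, -0.1, 71.2]
force: [-0.1, -0.8, 0.1]
gripper_width: 0.5
gripper_force: 0.0
time_s: 2.7
ee_pos: [545.8, -195.3, 318.2]
ee_rot: [-179.9, 0.0, 71.3]
force: [0.1, -0.6, -0.2]
gripper_width: 0.6
gripper_force: 0.0
t 2.7 pos [ 545.8 -195.3  318.2] rpy [-1.7989e+02  4.0000e-02  7.1300e+01] coll [  13.9 -105.   317.7] F [ 0.1 -0.6 -0.2] T [-0.02 -0.06 -0.  ]
units [2.000e-03 2.600e-02 2.423e+00] turn to yaw71.24 0.007
```

View pics/w1.png

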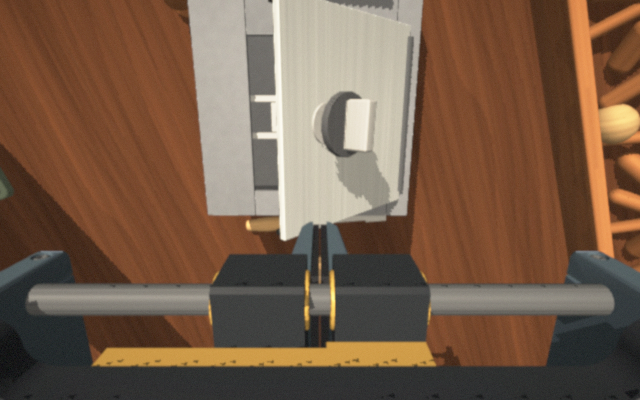

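The wrist view shows the fingertips (320,230) over the hatch's near −y corner, clear of the head at (350,125). Lower, then follow the arc.

```bash
python3 -m jog '{"jaw":[0,0,0,0,0],"slide":[[0,0,0.8],[0,0,0.8],[0,0,0.6],[0,0,0.4],[0,0,0.1]],"spin":[0,0,0,0,0]}' 
python3 -m jog '{"jaw":[0,0,0,0,0,0],"slide":[[0,-0.15,0.2],[0,-0.2,0.25],[0,-0.2,0.25],[0,-0.15,0.25],[0,-0.15,0.25],[0,0,0]],"spin":[0,0,0,0,0,0]}' 
python3 -c "from h import *;go((-31.5,-105,136))"
```

```text
time_s: 3.3
ee_pos: [545.3, -196.0, 236.8]
ee_rot: [-179.9, 0.0, 71.2]
force: [-0.4, 0.2, -0.0]
gripper_width: 0.6
gripper_force: 0.0
time_s: 3.9
ee_pos: [520.8, -186.7, 200.6]
ee_rot: [-179.8, -0.0, 71.3]
force: [0.3, 0.3, -0.3]
gripper_width: 0.5
gripper_force: 0.0
t 3.9 pos [ 520.8 -186.7  200.6] rpy [-179.83   -0.     71.31] coll [ -12.5 -104.9  200.1] F [ 0.3  0.3 -0.3] T [ 0.03 -0.04  0.01]
units [-2.000e-03 -6.270e-01  2.139e+00] turn to yaw71.24 0.009
```

```bash
python3 -m jog '{"jaw":[0,0,0,0,0,0,0,0,0],"slide":[[0,-0.15,0.25],[0,-0.1,0.25],[0,-0.1,0.25],[0,-0.1,0.25],[0,-0.08,0.25],[0,-0.05,0.25],[0,-0.03,0.25],[0,0,0.25],[0,0,0]],"spin":[0,0,0,0,0,0,0,0,0]}' 
python3 -c "from h import *;go((-31.5,-105,136));snap('side','s2')"
```

```text
time_s: 4.8
ee_pos: [504.3, -181.2, 140.7]
ee_rot: [-179.9, -0.0, 71.3]
force: [-0.3, -0.1, -0.9]
gripper_width: 0.8
gripper_force: 0.0
t 4.8 pos [ 504.3 -181.2  140.7] rpy [-179.87   -0.     71.31] coll [ -30.  -105.   140.1] F [-0.3 -0.1 -0.9] T [-0.06 -0.07  0.03]
units [ 0.001 -0.051  0.138] turn to yaw71.24 0.008
```

View pics/s2.png

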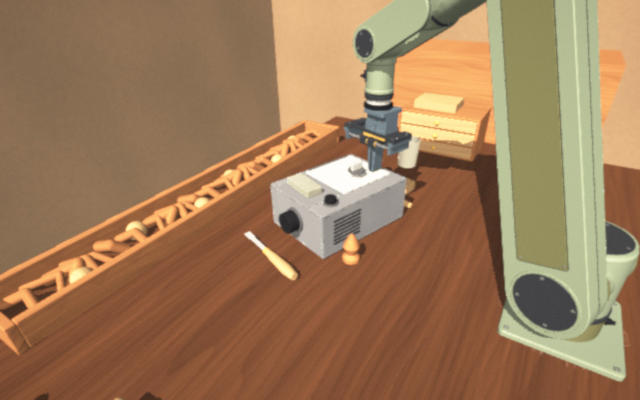

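The side view shows the hatch nearly flat with the fingers on it at (376,168). Press down gently the last few mm until the stop is felt.

```bash
python3 -m jog '{"jaw":[0,0,0,0],"slide":[[0,0,0.06],[0,0,0.06],[0,0,0.04],[0,0,0]],"spin":[0,0,0,0]}' 
python3 -m jog '{"jaw":[0,0],"slide":[[0,0,0.03],[0,0,0]],"spin":[0,0]}' 

```

```text
time_s: 5.25
ee_pos: [504.9, -181.4, 137.1]
ee_rot: [-180.0, 0.0, 71.3]
force: [-0.6, -0.1, -0.7]
gripper_width: 0.2
gripper_force: 0.0
time_s: 5.45
ee_pos: [505.0, -181.5, 136.3]
ee_rot: [180.0, 0.0, 71.3]
force: [0.4, 0.2, 0.3]
gripper_width: -0.0
gripper_force: 0.0
```

```bash
for i in 1 2; do python3 -m jog '{"jaw":[0,0],"slide":[[0,0,0.03],[0,0,0]],"spin":[0,0]}' |grep -E "ee_pos|force: \["; done

```

```text
ee_pos: [505.0, -181.5, 136.2]
force: [-1.9, 0.0, 4.3]
ee_pos: [505.0, -181.5, 136.2]
force: [-4.3, 1.7, 9.9]
```

```bash
for i in 1 2; do python3 -m jog '{"jaw":[0,0],"slide":[[0,0,0.03],[0,0,0]],"spin":[0,0]}' |grep -E "ee_pos|force: \["; done

```

```text
ee_pos: [505.0, -181.5, 136.1]
force: [-4.4, 1.7, 14.3]
ee_pos: [505.0, -181.5, 136.1]
force: [-6.2, 2.0, 20.3]
```

Stop felt: hatch top at z≈136.1, about 5.5 N per mm commanded. Rise, preset the jaw and view the head from two wrist places.

```bash
python3 -m jog '{"jaw":[0,10,20,20,20,20,20],"slide":[[0,0,-0.1],[0,0,-0.8],[0,0,-1],[0,0,-1],[0,0,-1],[0,0,-0.6],[0,0,0]],"spin":[0,0,0,0,0,0,0]}' |grep -E "ee_pos|force: \["
cat > wv.py <<'E'
from h import *
import sys,json
s=env.state();cm=env.camera_model('wrist');snap('wrist',sys.argv[1])
cm['camera_from_world']=np.array(cm['camera_from_world']).tolist();json.dump(cm,open(f'pics/{sys.argv[1]}.json','w'));go((-20,-45,240))
c=cm;m=(c,np.array(c['camera_from_world']));v=np.load('v.npy')
from fit import W
for h in(136,153,173):print(h,proj('wrist',W(v,(-20,-45,h)),m).round(1))
E
python3 wv.py wa
```

```text
ee_pos: [506.3, -182.0, 270.3]
force: [0.5, 1.3, -0.7]
t 7.0 pos [ 505.3 -181.6  268.2] rpy [1.7988e+02 1.0000e-02 7.1310e+01] coll [ -28.9 -105.1  267.7] F [-0.  -0.6  0.2] T [ 0.02 -0.05 -0.04]
units [2.002 0.295 0.924] turn to yaw71.24 0.008
136 [329.  123.2]
153 [329.7 124.5]
173 [330.6 126.3]
```

```bash
python3 -m jog '{"jaw":[20,20,20],"slide":[[0.5,0.15,0],[0.5,0.15,0],[0,0,0]],"spin":[0,0,0]}' |grep -E "ee_pos|force: \["
python3 wv.py wb; python3 - <<'E'
import cv2,numpy as np
o=[]
for n in('wa','wb'):
    a=cv2.imread(f'pics/{n}.png'); 
    a=a[60:260,260:400] if n=='wb' else a[40:240,260:400]
    o.append(cv2.resize(a,(400,571),interpolation=cv2.INTER_CUBIC))
cv2.imwrite('pics/wab.png',np.hstack(o))
E
```

```text
ee_pos: [523.9, -153.8, 266.2]
force: [-0.3, -0.2, -0.1]
t 7.35 pos [ 523.4 -154.6  266.4] rpy [-1.7987e+02  1.0000e-02  7.1440e+01] coll [-20.4 -73.7 265.9] F [ 0.2  0.  -0.2] T [-0.03 -0.04  0.01]
units [0.956 0.018 0.863] turn to yaw71.24 0.025
136 [321.6 160.9]
153 [321.6 164.4]
173 [321.7 168.9]
```

View pics/wab.png

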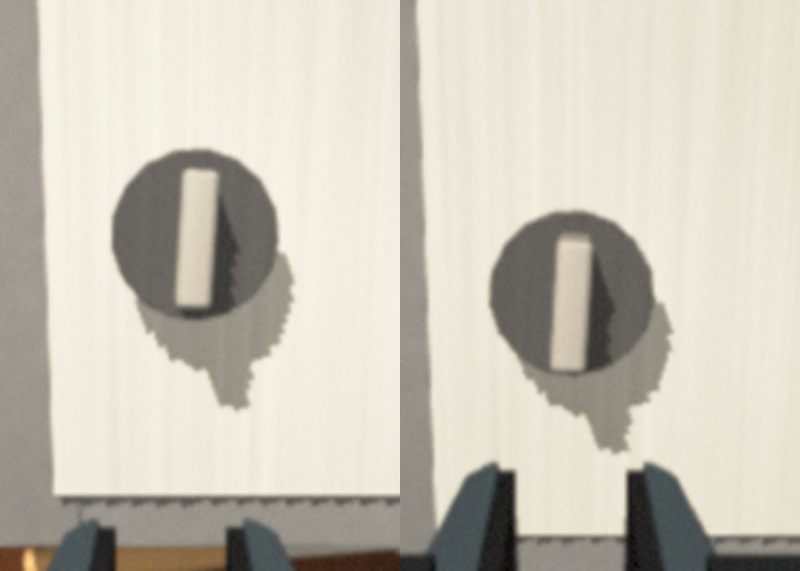

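In both wrist views (full px): disc centre (328.3,121.6) and (320.2,162.2); wing top centre (329.3,123.0) and (320.2,166.4); the wing leans a few degrees. Triangulate and get yaws.

```bash
python3 - <<'E'
from h import *
import json
v=np.load('v.npy');k=2.857
cm={}
for n in('wa','wb'):
    c=json.load(open(f'pics/{n}.json'));cm[n]=(c,np.array(c['camera_from_world']))
px=lambda n,u:np.array([260+u[0]/k,(40 if n=='wa' else 60)+u[1]/k])-.33
def tri(a,b):
    A=[];B=[]
    for n,u in(('wa',a),('wb',b)):
        o,d=ray(n,px(n,u),cm[n]);Q=np.eye(3)-np.outer(d,d);A.append(Q);B.append(Q@o)
    return np.linalg.solve(sum(A),sum(B))
print('disc',tri((195,233),(172,292)),'wing',tri((198,237),(172,304)),'wing ends',tri((201,170),(174,237)),tri((193,305),(168,370)))
print('hatch edge corner',tri((54,495),(35,535)))
ang=lambda a,b:np.degrees(np.arctan2(*(b-a)[[1,0]]))
for n,w,e in(('wa',((193,305),(201,170)),((53,495),(38,0))),('wb',((168,370),(174,237)),((36,535),(17,0)))):
    print(n,'wing yaw',ang(*[atz(n,px(n,u),180,cm[n]) for u in w]),'edge yaw',ang(*[atz(n,px(n,u),136,cm[n]) for u in e]))
    for z in(153,157,161,165,169):print(z,atz(n,px(n,(195,233) if n=='wa' else (172,292)),z,cm[n])[:2],end=' ')
    # disc diameter -> height
    dd=(165 if n=='wa' else 164)/k; print('height from dia: depth',cm[n][0]['fx']*48/dd, 'cam z',ray(n,(320,200),cm[n])[0])
print('fit',v[:3],np.degrees(v[2])+90)
E
```

```text
disc [ 532.44351524 -124.35793458  157.86122827] wing [ 532.59196239 -124.27646739  177.58965472] wing ends [ 538.72082843 -108.32942732  170.68997263] [ 525.85863692 -140.52998727  180.58244158]
hatch edge corner [ 463.32725985 -189.17790164  141.51866664]
wa wing yaw 68.24400227946002 edge yaw 71.01580074355088
153 [ 532.42748527 -124.62580816] 157 [ 532.3872723  -124.36977351] 161 [ 532.34705933 -124.11373886] 165 [ 532.30684636 -123.85770421] 169 [ 532.26663339 -123.60166956] height from dia: depth 284.9955164882152 cam z [ 529.51748394 -106.09792595  442.45898169]
wb wing yaw 68.88388972566177 edge yaw 71.1204870778881
153 [ 532.23549375 -125.19704102] 157 [ 532.45987908 -124.54249066] 161 [ 532.68426441 -123.8879403 ] 165 [ 532.90864975 -123.23338994] 169 [ 533.13303508 -122.57883958] height from dia: depth 286.73329402777745 cam z [548.24900211 -78.484328   438.46444024]
fit [ 5.66403000e+02 -9.13895121e+01 -3.27392941e-01] 71.24176623181977
```

```bash
python3 - <<'E'
from h import *
v=np.load('v.npy');v[0]+=532.5-532.99;v[1]+=-124.5+127.57;v[2]=np.radians(-18.9);np.save('v.npy',v)
E
python3 -m jog '{"jaw":[20,20],"slide":[[0,0,0],[0,0,0]],"spin":[0.3,0]}' |grep -E "ee_rot|width"
python3 - <<'E'
from h import *
s=env.state();R=Ro.from_euler('xyz',s['ee_rot'],degrees=True).as_matrix();print(s['ee_pos'],s['ee_rot'],R.T@(np.array([532.5,-124.5,190])-s['ee_pos'])/30)
E
```

```text
ee_rot: [-179.9, 0.0, 68.9]
gripper_width: 19.8
[ 522.94151631 -155.71533452  267.08120566] [-1.79938701e+02  2.78154611e-02  6.89417064e+01] [ 1.08675257 -0.07378814  2.56892665]
```

```bash
python3 -m jog '{"jaw":[20,20,20,20,20,20],"slide":[[0.54,-0.04,0.5],[0.54,-0.04,0.8],[0,0,0.8],[0,0,0.4],[0,0,0],[0,0,0]],"spin":[0,0,0,0,0,0]}'
python3 - <<'E'
from h import *
s=env.state();R=Ro.from_euler('xyz',s['ee_rot'],degrees=True).as_matrix();print(s['ee_pos'],s['ee_rot'],R.T@(np.array([532.5,-124.5,163])-s['ee_pos'])/30)
snap('wrist','wc')
cv2.imwrite('pics/wc_c.png',cv2.resize(cv2.imread('pics/wc.png')[100:340,180:460],(700,600)))
E
```

```text
time_s: 8.15
ee_pos: [532.9, -125.2, 193.3]
ee_rot: [179.9, 0.0, 68.9]
force: [-0.0, -0.4, 0.4]
gripper_width: 19.9
gripper_force: 0.0
[ 532.89843186 -125.23413974  193.27291794] [1.79941563e+02 4.31957279e-03 6.89006919e+01] [ 0.0181258  -0.02222918  1.00907375]
```

View pics/wc_c.png

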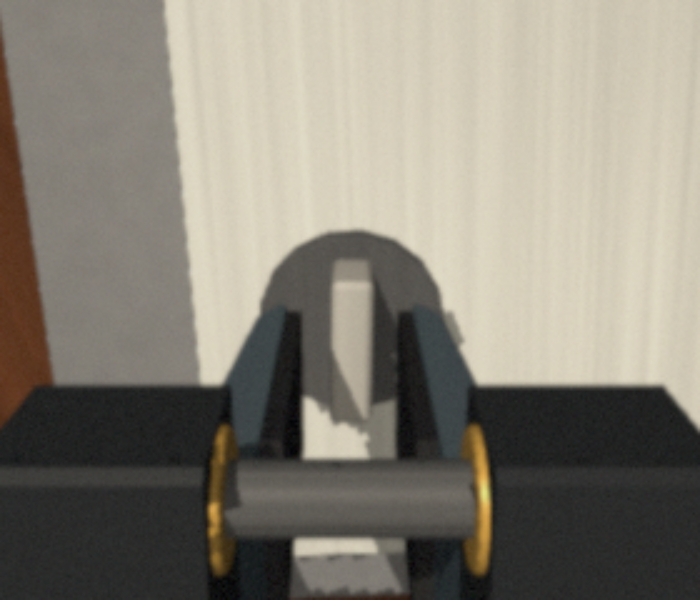

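The wing (352,330) stands centred between the pads. Descend and feel.

```bash
python3 -m jog '{"jaw":[20,20,20,20],"slide":[[0,0,0.5],[0,0,0.3],[0,0,0.2],[0,0,0]],"spin":[0,0,0,0]}'| grep -E "ee_pos|force: \["
for i in 1 2 3 4; do python3 -m jog '{"jaw":[20,20],"slide":[[0,0,0.04],[0,0,0]],"spin":[0,0]}' |grep -E "ee_pos|force: \["; done

```

```text
ee_pos: [532.2, -124.9, 162.2]
force: [0.2, 1.0, 0.3]
ee_pos: [532.8, -124.9, 161.8]
force: [0.0, -0.2, -0.2]
ee_pos: [532.5, -124.8, 160.3]
force: [-0.4, -0.7, 0.1]
ee_pos: [532.6, -124.8, 159.1]
force: [-0.0, 0.5, 0.2]
ee_pos: [532.6, -124.8, 158.3]
force: [-0.7, 0.1, 4.0]
```

```bash
python3 -m jog '{"jaw":[14,8,8,8],"slide":[[0,0,0],[0,0,0],[0,0,0],[0,0,0]],"spin":[0,0,0,0]}' 10
for i in 1 2 3; do python3 -m jog '{"jaw":[8,8],"slide":[[0,0,0.04],[0,0,0]],"spin":[0,0]}' |grep -E "ee_pos|force: \["; done; python3 -c "from h import *;go(None)"

```

```text
time_s: 9.8
ee_pos: [533.3, -125.1, 158.3]
ee_rot: [179.9, -0.0, 68.9]
force: [2.3, -1.0, 3.6]
gripper_width: 10.0
gripper_force: 11.7
ee_pos: [533.4, -125.1, 157.1]
force: [2.5, 0.2, 5.6]
ee_pos: [533.4, -125.1, 156.2]
force: [1.6, 0.3, 7.7]
ee_pos: [533.4, -125.1, 155.4]
force: [0.2, 0.2, 9.1]
t 10.4 pos [ 533.4 -125.1  155.4] rpy [ 1.7984e+02 -1.0000e-02  6.8910e+01] coll [-18.9 -45.3 154.8] F [0.2 0.2 9.1] T [-0.11 -0.2  -0.  ]
```

```bash
for i in 1 2 3 4; do python3 -m jog '{"jaw":[8,8],"slide":[[0,0,0.035],[0,0,0]],"spin":[0,0]}' |grep -E "ee_pos|force: \["; done; python3 -c "from h import *;go(None)"

```

```text
ee_pos: [533.4, -125.1, 154.6]
force: [0.4, -0.3, 11.8]
ee_pos: [533.4, -125.1, 153.9]
force: [0.2, 0.4, 12.5]
ee_pos: [533.4, -125.1, 153.0]
force: [-1.3, 0.5, 14.2]
ee_pos: [533.5, -125.1, 152.3]
force: [-1.2, 0.2, 15.9]
t 11.2 pos [ 533.5 -125.1  152.3] rpy [ 1.798e+02 -2.000e-02  6.890e+01] coll [-18.8 -45.3 151.8] F [-1.2  0.2 15.9] T [0.03 0.17 0.02]
```

```bash
python3 -m jog '{"jaw":[8,8,8],"slide":[[0,0,0.01],[0,0,0],[0,0,0]],"spin":[0.25,0.25,0]}' |grep -E "ee_pos|ee_rot|force: \["; python3 -c "from h import *;go(None)"

```

```text
ee_pos: [533.5, -125.1, 152.2]
ee_rot: [179.8, -0.0, 64.9]
force: [-1.5, 0.4, 15.2]
t 11.5 pos [ 533.5 -125.1  152.2] rpy [ 1.7979e+02 -3.0000e-02  6.4880e+01] coll [-18.7 -45.3 151.6] F [-1.5  0.4 15.2] T [0.02 0.23 0.03]
```

```bash
python3 -m jog '{"jaw":[8,8,8],"slide":[[0,0,0],[0,0,0],[0,0,0]],"spin":[0.25,0.25,0]}' |grep -E "ee_pos|ee_rot|force: \["; python3 -c "from h import *;go(None)"

```

```text
ee_pos: [533.5, -125.1, 152.2]
ee_rot: [179.8, -0.0, 60.9]
force: [-0.4, -0.0, 15.5]
t 11.8 pos [ 533.5 -125.1  152.2] rpy [ 1.7978e+02 -5.0000e-02  6.0880e+01] coll [-18.7 -45.3 151.7] F [-0.4 -0.  15.5] T [ 0.06  0.22 -0.  ]
```

```bash
python3 -m jog '{"jaw":[8,8,8,8,8,8,8,8],"slide":[[0,0,0],[0,0,0],[0,0,0],[0,0,0],[0,0,0],[0,0,0],[0,0,0],[0,0,0]],"spin":[0.4,0.5,0.5,0.5,0.5,0.5,0.4,0]}' |grep -E "ee_pos|ee_rot|force: \["; python3 -c "from h import *;go(None)"

```

```text
ee_pos: [533.7, -125.3, 152.2]
ee_rot: [179.8, -0.1, 34.5]
force: [-1.6, -0.4, 15.2]
t 12.6 pos [ 533.7 -125.3  152.2] rpy [ 1.7979e+02 -1.5000e-01  3.4460e+01] coll [-18.5 -45.4 151.7] F [-1.6 -0.4 15.2] T [-0.08  0.17  0.09]
```

```bash
python3 -m jog '{"jaw":[8,8,8,8,8,8,8,8],"slide":[[0,0,0.01],[0,0,0],[0,0,0],[0,0,0],[0,0,0],[0,0,0],[0,0,0],[0,0,0]],"spin":[0.4,0.5,0.5,0.5,0.5,0.5,0.4,0]}' |grep -E "ee_pos|ee_rot|force: \["; python3 -c "from h import *;go(None)"

```

```text
ee_pos: [533.9, -125.6, 152.1]
ee_rot: [179.8, -0.2, 8.1]
force: [-1.2, -1.3, 15.1]
t 13.4 pos [ 533.9 -125.6  152.1] rpy [179.85  -0.24   8.07] coll [-18.2 -45.6 151.6] F [-1.2 -1.3 15.1] T [-0.15  0.24  0.05]
```

```bash
python3 -m jog '{"jaw":[8,8,8,8,8,8,8,8,8],"slide":[[0,0,0],[0,0,0],[0,0,0],[0,0,0],[0,0,0],[0,0,0],[0,0,0],[0,0,0],[0,0,0]],"spin":[0.5,0.5,0.5,0.5,0.5,0.5,0.4,0.25,0]}' |grep -E "ee_pos|ee_rot|force: \["; python3 -c "from h import *;go(None)"

```

```text
ee_pos: [533.9, -125.8, 152.1]
ee_rot: [180.0, -0.3, -21.1]
force: [0.5, -1.3, 16.4]
t 14.3 pos [ 533.9 -125.8  152.1] rpy [179.95  -0.3  -21.1 ] coll [-18.2 -45.9 151.6] F [ 0.5 -1.3 16.4] T [-0.33  0.22 -0.  ]
```

At about 92° with no torque. Let it rise gently.

```bash
for i in 1 2 3 4 5 6; do python3 -m jog '{"jaw":[8,8],"slide":[[0,0,-0.04],[0,0,0]],"spin":[0,0]}' |grep -E "ee_pos|force: \["; done; python3 -c "from h import *;go(None)"

```

```text
ee_pos: [533.9, -125.9, 153.1]
force: [-0.4, -2.0, 13.3]
ee_pos: [533.8, -125.8, 154.0]
force: [1.2, -2.7, 12.2]
ee_pos: [533.8, -125.8, 154.9]
force: [0.7, -3.0, 10.1]
ee_pos: [533.8, -125.8, 155.7]
force: [1.7, -1.6, 8.2]
ee_pos: [533.7, -125.8, 156.0]
force: [3.1, -4.0, 5.1]
ee_pos: [533.5, -125.7, 156.3]
force: [4.2, -4.1, -0.1]
t 15.5 pos [ 533.5 -125.7  156.3] rpy [ 1.7994e+02 -1.4000e-01 -2.1080e+01] coll [-18.6 -45.9 155.7] F [ 4.2 -4.1 -0.1] T [-0.79 -0.87 -0.02]
```

Force fell to zero at z≈156: caught. Open and lift clear.

```bash
python3 -m jog '{"jaw":[12,18,22,22,22],"slide":[[0,0,0],[0,0,0],[0,0,-0.03],[0,0,-0.1],[0,0,-0.2]],"spin":[0,0,0,0,0]}'
python3 -m jog '{"jaw":[22,22,22,22,22,22,22,22,22],"slide":[[0,0,-0.6],[0,0,-1],[0,0,-1],[-0.3,0,-0.8],[-0.6,0,-0.3],[-0.8,0,0],[-0.8,0,0],[-0.5,0,0],[0,0,0]],"spin":[0,0,0,0,0,0,0,0,0]}' |grep -E "ee_pos|force"
python3 - <<'E'
from h import *
snap('wrist','wd');snap('scene','sd')
a=cv2.imread('pics/wd.png');b=cv2.imread('pics/sd.png')[145:295,200:400]
cv2.imwrite('pics/end.png',np.vstack([cv2.resize(a,(480,300)),cv2.resize(b,(480,300))]))
E
```

```text
time_s: 16.0
ee_pos: [531.4, -124.4, 165.9]
ee_rot: [180.0, 0.2, -21.1]
force: [-0.0, -0.5, 0.3]
gripper_width: 22.3
gripper_force: 0.0
ee_pos: [447.1, -91.9, 278.1]
force: [0.1, 0.2, 0.2]
gripper_force: 0.0
```

View pics/end.png

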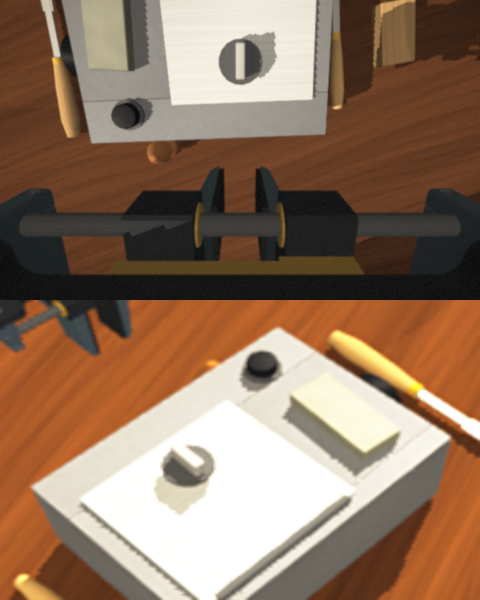

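The hatch lies flat, the wing at (240,60) stands square to the hinge line, and the tools, whetstone and finial are in place. Handing in.

```bash
python3 -c "from h import *;print(env.job_done())"
```

```text
the job is handed in; nothing more can be done
None
```

The job is handed in at about 17 s: hatch shut, fastener turned about 92° and caught by its cam (no force left on it at about 2.3 mm pressed), pressed with about 16 N at most, and no bystander seen to move; the hand-in returned no verdict.

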